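# Close a flow-cell housing on its dowels and hold it shut

### The job

Plug the small grey square flow cell into the square pocket of the metal lower housing half that is fixed to the bench, all the way down. Then set the black upper half over it on the two dowels and press it fully shut against the spring pins, so that the two halves meet face to face. Finish while you are still holding it pressed shut, without letting go, and leave the bottle, the beaker and the tip box alone.

Things in the scene. Friction and masses are not known exactly. Their poses are not given: they have to be found in the camera images.
- base_half: Lower housing half, bare aluminium, fixed to the bench; place and yaw vary (yaw within 0.5 rad). Flange 100 x 150 x 8 mm (x, y, z), on it a block 80 x 130 mm; its flat top face is 36 mm above the bench. In the middle of that face a square pocket, sides along x and y; on it two dowels and four spring pins. Origin: centre of the underside, at bench level; z up.
- pocket (a point): Centre of the pocket's mouth: on the lower half's top face, straight above its origin. The pocket is 32 x 32 mm, 16 mm deep, closed below (floor 20 mm above the bench).
- dowel_a (a point): Tip of one steel dowel, at x = 0, y = +47 mm of the lower half, 30 mm above its top face. Dowel 10 mm in diameter; the last 6 mm taper to 4 mm.
- dowel_b (a point): Tip of the other dowel, the same, at x = 0, y = -47 mm.
- ejector (a joint): How far the four brass spring pins (8 mm in diameter, at x = -29 and +29, y = -47 and +47 mm of the lower half; they move together) are pushed down, m: 0 = 6 mm out of the top face, 0.006 = level with it. They push up with about 7 N at 0 and 11 N at 0.006, more than the upper half weighs: it floats 6 mm open unless pressed down.
- top_half: Upper housing half, black plastic plate with a metal rib, 0.35 kg, loose on the bench, right way up, left or right of the lower half. Plate 80 x 130 x 34 mm (x, y, z); cavity 40 x 40, 26 deep, amid its underside; 12 mm through holes at y = -47 and +47. Yaw within 0.5. Origin: centre of underside; z up. Shut: origin 36 mm straight above the lower half's, axes along its axes; a half turn also fits.
- rib (a point): Top centre of the upper half's bare aluminium grip rib, 66 mm above its underside. Rib 22 mm thick (along the upper half's x), 50 mm long (y), 32 mm high, standing on the middle of the plate.
- cell: Flow cell: grey plastic square plug 30 x 30 x 40 mm, foot bevelled 2 mm, small round green window on top, 60 g, standing loose on the bench on the other side of the lower half from the upper half; yaw within 0.5 rad. Origin: centre of the underside; z up, x and y along its sides. Seated, its origin is 20 mm above the lower half's (24 mm stands out); any quarter turn fits.
- bottle: Bystander: clear bottle with a blue cap, 70 mm in diameter, 150 mm tall; stands loose. Origin: centre of the underside.
- beaker: Bystander: glass beaker, 64 mm in diameter at the rim, 80 mm tall; stands loose. Origin: centre of the underside.
- tip_box: Bystander: pipette-tip box, blue with a clear cover, 85 x 120 x 55 mm; stands loose. Origin: centre of the underside.
There are look-alikes about, which are no part of the job. Leave any red look-alike of the cell alone.

How it is judged:
By the outcome, as a careful person would: the job done as asked, in the order asked, and still so for the second after the job is handed in, while the arm keeps its last pose, push and grip.
It also fails if it takes over 59 s, if anything falls off the work surface, if the arm or the gripper's body presses on something with over 40 N, if the wrist force passes 120 N, or if a joint passes its speed limit or range.

### The arm

A 6-joint arm with a two-finger parallel gripper is mounted at the origin on the work surface. World frame = base frame: x ahead of the robot, y to its left, z up, the work surface at z = 0. Lengths are in m, angles in rad, forces in N, time in s.
With the tool pointing down it reaches from about 0.25 to 0.8 m from the base axis. Payload 3.9 kg.
Tool frame: the origin (TCP) lies midway between the tips of the shut fingers; the grasp point (between the pads) lies 19 mm behind it; z points along the fingers, y is the line along which they close (so a half turn about z gives the same grasp; the last joint's range is limited). The gripper opens to 85 mm and grips with 20 to 120 N. Pads are 22 mm wide; open, the fingers measure 114 mm over their backs; the gripper's body (76 mm by 85 mm) begins 54 mm behind the grasp point. The pads swing forward as they close: fully open they stand 13 mm farther back than shut.
Start: joints at [-1.338, 0.26, -0.138, 1.173, 0, 1.571], TCP at [0.121, -0.511, 0.231] pointing down, gripper open.
Joint ranges: [-2.78, 2.78], [-0.83, 1.72], [-1.28, 1.37], [-1.9, 2.12], [-1.57, 1.48], [-3.14, 3.14]. Speed limits (rad/s): [2.57, 2.57, 3.14, 3.14, 3.14, 3.14].

### API

Orientations are given as a rotation vector (axis times angle).
In Python, from workcell import state, get_image, calibration, sign_off gives the robot as it stands. The module is installed in compiled form; this text tells all that it offers.
- The arm moves only by the tool servo_tool, never from a script. Its argument "rows" is text: rows parted by semicolons, each of 7 numbers parted by spaces: the turn, a rotation vector about the tool's x, y, z in rad, then the shift along the tool's x, y, z in cm, then the finger opening in cm, from 0 to 8.54. A call has 1 to 12 rows; each row shifts and turns the commanded pose from where the row before left it, along the tool's axes as they then stand; what a row does not reach is not made up. A row lasts 1/10 s, in which the tool goes at most 50 mm and 8.59 degrees, less where a joint would pass 70% of its speed; a pose out of reach is approached as far as the arm can. A call with a gripper value outside its range is refused whole. The fingers move at their own pace and stop on an object; the grip force is fixed at half the most. Time passes only in rows, so rows that do not move let the fingers close. It gives the time, the measured TCP pose, the force, the opening and the grip force at its end, in the units of the state.
- state(): the state, without advancing time (a new reading comes with each control period).
- get_image(name): name is "scene" or "top" or "wrist"; returns (picture, depth): 420x560x3 uint8, red, green, blue; 420x560 float32, m along the optical axis (not along the pixel's ray), 0 where there is no reading.
- calibration(name): a dict with "K" (3x3 intrinsics, pixels), "cam_to_world" (4x4, takes a point from camera to world coordinates); the wrist camera has in their place "T_tool_cam" (4x4, takes a point from camera to tool coordinates, whose origin is the TCP and whose axes are the flange's). Camera axes: x right, y down, z forward; pixel columns grow to the right and rows downward; lengths in m; the calibration is good to about 2 mm. A picture is of the moment at which its call begins: read the wrist's pose just before it. calibration takes no time and is no camera call.
- sign_off(): hands the job in; it is judged then, once.
The state is a dict: "clock": time; "joint_pos": joint angles; "qd": joint speeds; "tau": joint torques, N m; "eef_pos": TCP position; "ee_rot": TCP orientation; "ft_force": force on the tool from outside, world axes, zero at the start; "ft_torque": the same for the moment, N m; "grip_width": finger opening in m; "grip_force": force on a finger pad.
Only numpy, scipy, OpenCV 4.12 (cv2) and the standard library are available. Lean on these libraries where they do the work, as an engineer would, in place of code of your own. Each camera call takes 0.05 s, during which the arm holds its last target. There are 200 camera calls.

## Working session

There is one attempt and no reset: what is moved stays moved. The work goes in short steps, Python scripts to look and compute and a tool call to move; the robot and the scene stay as the last step left them, time stands still between calls to the robot, and variables do not carry over. Pictures are saved under pics/ and viewed, at most 10 in all, crops included, and the job is handed in when it is done.

Besides the shell and the picture viewer there is one more tool, called after ">>>" as a command line: name --argument value ..., lists and objects as JSON in quotes. servo_tool: Moves the arm, as the interface text tells. Its arguments: {"type":"object","properties":{"rows":{"type":"string"}},"required":["rows"]}

```bash
mkdir -p pics
cat > h.py <<'E'
import numpy as np, cv2
from workcell import state,get_image,calibration,sign_off
from scipy.spatial.transform import Rotation as R
def grab(n):
    s=state(); im,d=get_image(n); c=calibration(n); K=np.array(c['K'])
    if n=='wrist':
        T=np.eye(4);T[:3,:3]=R.from_rotvec(s['ee_rot']).as_matrix();T[:3,3]=s['eef_pos'];T=T@np.array(c['T_tool_cam'])
    else: T=np.array(c['cam_to_world'])
    return im,d,K,T
def cloud(d,K,T):
    v,u=np.indices(d.shape); p=np.stack([(u-K[0,2])/K[0,0]*d,(v-K[1,2])/K[1,1]*d,d],-1)
    return p@T[:3,:3].T+T[:3,3]
def ray(uv,K,T,z):
    uv=np.atleast_2d(uv).astype(float); r=np.c_[(uv[:,0]-K[0,2])/K[0,0],(uv[:,1]-K[1,2])/K[1,1],np.ones(len(uv))]@T[:3,:3].T
    o=T[:3,3]; return o+r*((z-o[2])/r[:,2])[:,None]
def save(n,im): cv2.imwrite('pics/'+n+'.png',im[...,::-1])
E
python3 - <<'E'
from h import *
s=state();print(s)
for n in('top','scene'):
    im,d,K,T=grab(n);save(n+'0',im);np.savez(n+'0',im=im,d=d,K=K,T=T);print(n,K,T.round(3))
print(calibration('wrist'))
E
```

```text
{'clock': 0.0, 'joint_pos': array([-1.33801548e+00,  2.60676567e-01, -1.39422248e-01,  1.17272911e+00,
        1.93995081e-05,  1.57080041e+00]), 'qd': array([ 0.00024749,  0.00089665, -0.00067958, -0.00022131, -0.00010838,
       -0.00077747]), 'tau': array([ 9.33348383e-04, -4.05668128e+01,  2.53926033e+01,  1.87229540e-02,
       -3.35916809e-05,  5.40067457e-08]), 'eef_pos': array([ 0.12094879, -0.51013634,  0.23044873]), 'ee_rot': array([-3.11833180e+00, -3.64585313e-01,  3.40111470e-04]), 'ft_force': array([ 0.81886518, -0.16082931, -0.38071831]), 'ft_torque': array([ 0.06203778, -0.01854841, -0.0740258 ]), 'grip_force': 0.0, 'grip_width': 0.08558624412804668}
top [[392.24918145   0.         279.08976426]
 [  0.         392.24918145 213.86558686]
 [  0.           0.           1.        ]] [[-0.014 -0.995  0.1    0.477]
 [-1.     0.015  0.011  0.068]
 [-0.013 -0.099 -0.995  1.148]
 [ 0.     0.     0.     1.   ]]
scene [[449.879673     0.         279.25762362]
 [  0.         449.879673   210.54358274]
 [  0.           0.           1.        ]] [[ 0.544  0.46  -0.701  1.325]
 [ 0.839 -0.316  0.443 -0.401]
 [-0.018 -0.829 -0.558  0.667]
 [ 0.     0.     0.     1.   ]]
{'K': array([[365.93198301,   0.        , 275.90335989],
       [  0.        , 365.93198301, 207.78975271],
       [  0.        ,   0.        ,   1.        ]]), 'T_tool_cam': array([[-7.12666589e-04, -9.65478894e-01, -2.60480321e-01,
         6.58582779e-02],
       [ 9.99999611e-01, -8.23240404e-04,  3.15397811e-04,
        -2.34366358e-05],
       [-5.18947855e-04, -2.60479995e-01,  9.65479105e-01,
        -1.43215398e-01],
       [ 0.00000000e+00,  0.00000000e+00,  0.00000000e+00,
         1.00000000e+00]])}
```

View pics/top0.png

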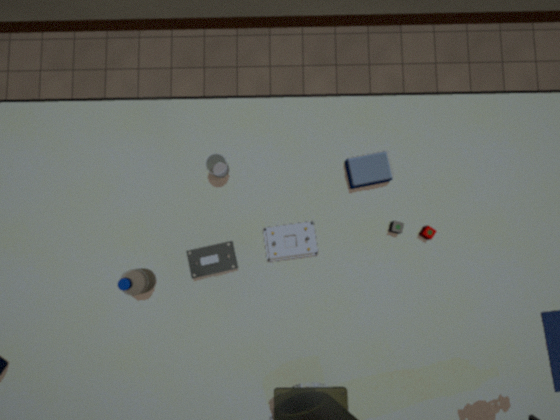

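View pics/scene0.png

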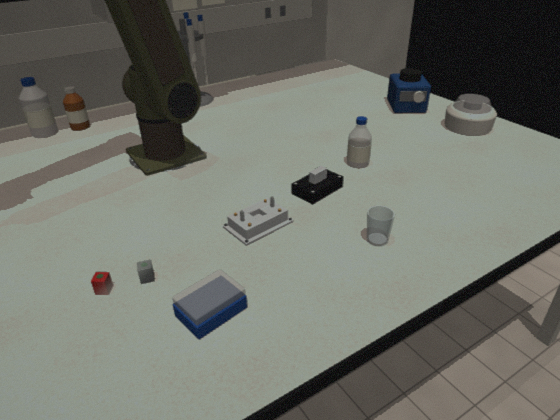

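The top view shows the upper half at (212,260), the base at (291,241), the cell at (396,228), the red look-alike at (428,232), the tip box at (369,170), the bottle at (130,284) and the beaker at (218,167). The scene view agrees. Next I'll work out positions.

Run:
```python
from h import *
z=np.load('top0.npz');im,d,K,T=[z[k] for k in('im','d','K','T')]
P=cloud(d,K,T);h=P[...,2]
print('bench z',np.median(h[280:300,330:380]))
def rect(name,box,lo,hi):
    u0,u1,v0,v1=box;m=np.zeros(h.shape,bool);m[v0:v1,u0:u1]=(h[v0:v1,u0:u1]>lo)&(h[v0:v1,u0:u1]<hi)
    q=P[m];r=cv2.minAreaRect(q[:,:2].astype(np.float32)*1000);print(name,m.sum(),q.mean(0).round(4),np.median(q[:,2]).round(4),r)
rect('cell',(380,410,212,242),.03,.06)
rect('red',(412,445,218,248),.03,.06)
rect('base',(255,325,212,270),.028,.05)
rect('top',(178,245,232,285),.026,.045)
rect('rib',(190,230,245,275),.055,.09)
rect('tip',(335,400,140,195),.03,.09)
```

```text
bench z 0.0010974207296109428
cell 123 [ 0.5475 -0.2517  0.0402] 0.0406 ((547.8659057617188, -252.9915008544922), (30.61890983581543, 29.497896194458008), 74.62963104248047)
red 127 [ 0.5318 -0.34    0.0402] 0.0407 ((531.8616333007812, -341.3049621582031), (30.59795379638672, 31.099754333496094), 56.406578063964844)
base 1156 [0.5125 0.0496 0.0374] 0.0374 ((512.626220703125, 49.46367645263672), (79.83636474609375, 130.28250122070312), 6.848382472991943)
top 1134 [0.4634 0.2725 0.0355] 0.0355 ((463.575927734375, 273.73345947265625), (79.95213317871094, 131.02206420898438), 11.714309692382812)
rib 152 [0.4636 0.2726 0.0671] 0.0672 ((463.489990234375, 273.33526611328125), (21.77503204345703, 49.78764724731445), 11.954063415527344)
tip 1296 [ 0.7123 -0.1769  0.0543] 0.0555 ((714.4619140625, -178.87399291992188), (84.60946655273438, 118.84139251708984), 10.485929489135742)
```

```bash
cat >> h.py <<'E'
def go(x,y,z,psi):
    "turn about tool z, then shift in cm in the turned tool frame (tool straight down, tool x at yaw psi deg)"
    s=state();M=R.from_rotvec(s['ee_rot']).as_matrix();p=np.radians(psi)
    cur=np.degrees(np.arctan2(M[1,0],M[0,0]));t=(cur-psi+180)%360-180
    G=np.array([[np.cos(p),np.sin(p),0],[np.sin(p),-np.cos(p),0],[0,0,-1]])
    rv=R.from_matrix(M.T@G).as_rotvec()
    print('clock %.2f psi %.2f width %.4f'%(s['clock'],cur,s['grip_width']),'pos',s['eef_pos'].round(4),'F',np.round(s['ft_force'],1),'turn',rv.round(4),'shift cm',(G.T@(np.array([x,y,z])-s['eef_pos'])*100).round(2))
E
python3 -c "
from h import *
go(.547,-.252,.14,-15.4)"
```

```text
clock 0.10 psi 13.34 width 0.0852 pos [ 0.121  -0.5102  0.2305] F [-0.8  0.6  0.5] turn [-1.800e-03  4.000e-04  5.015e-01] shift cm [ 34.22 -36.21   9.05]
```

>>> servo_tool --rows "0 0 0.1 0 0 0.5 8.5;0 0 0.1 0 0 1.5 8.5;0 0 0.1 0 0 1.5 8.5;0 0 0.1 0 0 1.5 7;0 0 0.1 0 0 1.5 7;0 0 0 2.4 -2.6 0.5 7;0 0 0 2.4 -2.6 0.5 7;0 0 0 2.4 -2.6 0.5 7;0 0 0 2.4 -2.6 0 7;0 0 0 2.4 -2.6 0 7;0 0 0 2.4 -2.6 0 7;0 0 0 2.4 -2.6 0 7"

```text
clock: 1.3
eef_pos: [0.3321, -0.3785, 0.1509]
ee_rot: [-3.113, 0.418, 0.001]
ft_force: [0.9, -0.1, 1.2]
grip_width: 0.0699
grip_force: 0.0
```

>>> servo_tool --rows "0 0 0 2.4 -2.6 0 7;0 0 0 2.4 -2.6 0 7;0 0 0 2.4 -2.6 0 7;0 0 0 2.4 -2.6 0 7;0 0 0 2.4 -2.6 0 7;0 0 0 2.4 -2.6 0.5 7;0 0 0 2.4 -2.4 0.5 7;0 0 0 0 0 0 7;0 0 0 0 0 0 7"

```text
clock: 2.2
eef_pos: [0.5405, -0.2497, 0.1404]
ee_rot: [-3.114, 0.416, 0.003]
ft_force: [-0.8, 0.8, 0.5]
grip_width: 0.0702
grip_force: 0.0
```

```bash
cat >> h.py <<'E'
def top_rect(P,lo,hi,c=None,rad=.03,mask=None):
    m=(P[...,2]>lo)&(P[...,2]<hi)
    if c is not None: m&=np.hypot(P[...,0]-c[0],P[...,1]-c[1])<rad
    if mask is not None: m&=mask
    q=P[m];r=cv2.minAreaRect(q[:,:2].astype(np.float32)*1000)
    print(len(q),'z',np.median(q[:,2]).round(4),'mean',q.mean(0).round(4),'rect',np.round(r[0],1),np.round(r[1],1),round(r[2],2))
    return m
E
python3 - <<'E'
from h import *
go(.547,-.252,.14,-15.4)
im,d,K,T=grab('wrist');save('w1',im);P=cloud(d,K,T)
top_rect(P,.035,.046,(.547,-.252))
E
```

```text
clock 2.20 psi -15.23 width 0.0702 pos [ 0.5405 -0.2497  0.1404] F [-0.8  0.8  0.5] turn [0.0001 0.002  0.003 ] shift cm [0.68 0.05 0.04]
1885 z 0.0405 mean [ 0.549  -0.2539  0.0404] rect [ 548.4 -253.8] [29.9 29.9] 74.67
```

View pics/w1.png

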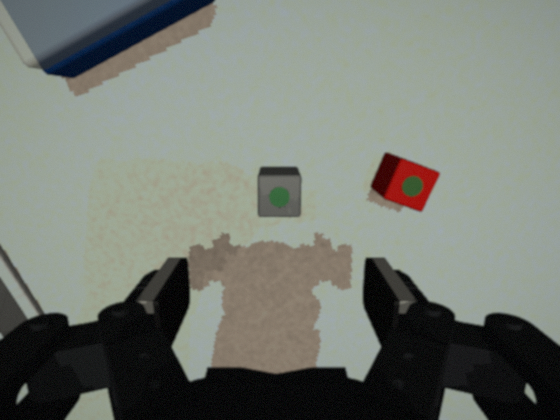

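The wrist view shows the grey cell at (279,190), square to the fingers, and the red look-alike well to the right at (405,182). The cell measures 29.9 mm square with its top at 40 mm, which matches.

```bash
python3 -c "
from h import *
go(.5485,-.2538,.017,-15.3)"
```

```text
clock 2.25 psi -15.29 width 0.0700 pos [ 0.5399 -0.2502  0.1407] F [ 0.4 -0.4 -0.5] turn [0.0002 0.0019 0.0001] shift cm [ 0.92  0.12 12.37]
```

>>> servo_tool --rows "0 0.002 0 0.45 0.06 1.5 6;0 0 0 0.45 0.06 2 6;0 0 0 0 0 2 6;0 0 0 0 0 2 6;0 0 0 0 0 2 6;0 0 0 0 0 1.5 6;0 0 0 0 0 1 6;0 0 0 0 0 0.35 6;0 0 0 0 0 0 2.5;0 0 0 0 0 0 2.5;0 0 0 0 0 0 2.5;0 0 0 0 0 0 2.5"

```text
clock: 3.45
eef_pos: [0.5502, -0.2544, 0.0189]
ee_rot: [3.113, -0.418, 0.006]
ft_force: [-0.0, -0.9, 3.2]
grip_width: 0.0285
grip_force: 59.8
```

>>> servo_tool --rows "0 0 0 0 0 0 2.5;0 0 0 0 0 0 2.5;0 0 0 0 0 0 2.5"

```text
clock: 3.75
eef_pos: [0.5503, -0.2544, 0.0189]
ee_rot: [3.112, -0.418, 0.006]
ft_force: [-1.0, 0.1, 6.5]
grip_width: 0.0283
grip_force: 60.0
```

```bash
python3 -c "
from h import *
go(.5126,.0496,.14,6.85)"
```

```text
clock 3.75 psi -15.30 width 0.0283 pos [ 0.5503 -0.2544  0.0189] F [-1.   0.1  6.5] turn [ 0.0014 -0.004  -0.3866] shift cm [ -0.11 -30.63 -12.11]
```

>>> servo_tool --rows "0 0 0 0 0 -1 2.5;0 0 0 0 0 -2.5 2.5;0 0 0 0 0 -3.5 2.5;0 0 -0.1 0 0 -3.5 2.5;0 0 -0.1 0 0 -3 2.5;0 0 -0.1 0 -1 -0.5 2.5;0 -0.004 -0.087 0 -2 0 2.5;0 0 0 0 -3 0 2.5;0 0 0 0 -3.5 0 2.5;0 0 0 0 -3.5 0 2.5;0 0 0 0 -3.5 0 2.5;0 0 0 0 -2.5 0 2.5"

```text
clock: 4.95
eef_pos: [0.5289, -0.063, 0.1579]
ee_rot: [-3.136, -0.19, 0.005]
ft_force: [0.3, 0.2, -0.4]
grip_width: 0.029
grip_force: 59.4
```

>>> servo_tool --rows "0 0 0 0 0 0 2.5;0 0 0 0 0 0 2.5"

```text
clock: 5.15
eef_pos: [0.5297, -0.0647, 0.1579]
ee_rot: [3.135, 0.19, -0.004]
ft_force: [0.9, -0.1, -0.5]
grip_width: 0.0288
grip_force: 59.5
```

Run:
```python
from h import *
go(.5126,.0496,.1,6.85)
im,d,K,T=grab('wrist');save('w2',im);P=cloud(d,K,T);np.savez('w2',im=im,d=d,K=K,T=T)
top_rect(P,.031,.0395,(.5126,.0496),.085)
m=(P[...,2]<.03)&(np.hypot(P[...,0]-.5126,P[...,1]-.0496)<.03)&(P[...,2]>.01)
q=P[m];print(len(q),q.mean(0),cv2.minAreaRect((q[:,:2]*1000).astype(np.float32)))
```

```text
clock 5.15 psi 6.94 width 0.0288 pos [ 0.5297 -0.0647  0.1579] F [ 0.9 -0.1 -0.5] turn [0.001  0.0024 0.0016] shift cm [ -0.34 -11.55   5.79]
15686 z 0.0365 mean [0.515  0.0486 0.0364] rect [512.6  49.7] [ 80.4 131.2] 6.98
1530 [0.50946372 0.05348576 0.02157235] ((511.18048095703125, 50.978172302246094), (30.837905883789062, 30.364282608032227), 7.638346195220947)
```

View pics/w2.png

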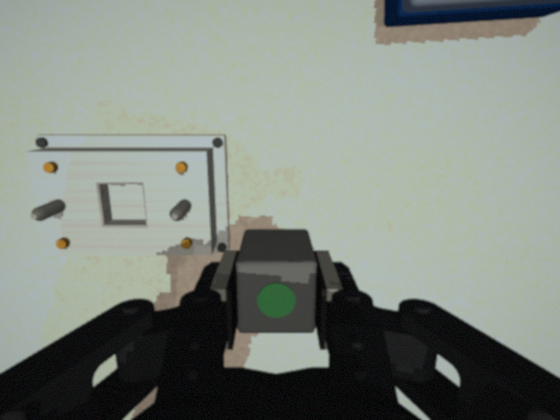

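The wrist view shows the base face at about (130,200), the pocket at (122,204), and the held cell with its window at (277,300). The fixed and wrist cameras agree on the pocket to within 0.2 mm. Next I'll check where the cell sits in the hand.

Run:
```python
from h import *
z=np.load('w2.npz');im,d,K,T=[z[k] for k in('im','d','K','T')];P=cloud(d,K,T)
s=state();M=R.from_rotvec(s['ee_rot']).as_matrix();Q=(P-s['eef_pos'])@M
hs=cv2.cvtColor(im,cv2.COLOR_RGB2HSV)
g=(hs[...,0]>40)&(hs[...,0]<85)&(hs[...,1]>80);g[:270]=0;g[340:]=0
print('green uv',np.argwhere(g).mean(0)[::-1],g.sum(),'tool',np.median(Q[g],0))
m=(d>0)&(abs(Q[...,0])<.02)&(abs(Q[...,1])<.0145)&(abs(Q[...,2]+.021)<.006)
q=Q[m];print(m.sum(),q.mean(0),np.percentile(q,[2,98],axis=0).round(4))
x,y=.5126,.0497;p=np.radians(6.95)
for off in (-.002,-.001): go(x-off*np.cos(p),y-off*np.sin(p),.075,6.95)
```

```text
green uv [274.00479042 306.18742515] 1670 tool [ 0.00116641 -0.00101969 -0.02281962]
6058 [ 0.00024825 -0.00016471 -0.02152142] [[-0.0154 -0.0139 -0.0233]
 [ 0.0131  0.0135 -0.0165]]
clock 5.20 psi 6.88 width 0.0288 pos [ 0.53   -0.0654  0.1579] F [ 0.1 -0.2 -1. ] turn [ 0.0011  0.0021 -0.0013] shift cm [ -0.13 -11.63   8.29]
clock 5.20 psi 6.88 width 0.0288 pos [ 0.53   -0.0654  0.1579] F [ 0.1 -0.2 -1. ] turn [ 0.0011  0.0021 -0.0013] shift cm [ -0.23 -11.63   8.29]
```

>>> servo_tool --rows "0 0.002 0 -0.1 -1.5 0 2.5;0 0 0 -0.1 -2.5 0 2.5;0 0 0 0 -2.5 0 2.5;0 0 0 0 -2.5 0 2.5;0 0 0 0 -1.8 0 2.5;0 0 0 0 -0.8 0 2.5;0 0 0 0 0 1.5 2.5;0 0 0 0 0 2.5 2.5;0 0 0 0 0 2 2.5;0 0 0 0 0 1 2.5;0 0 0 0 0 0.5 2.5;0 0 0 0 0 0 2.5"

```text
clock: 6.4
eef_pos: [0.514, 0.0495, 0.0824]
ee_rot: [3.135, 0.187, -0.001]
ft_force: [-0.7, -0.2, -0.7]
grip_width: 0.0288
grip_force: 59.5
```

Run:
```python
from h import *
x,y=.5126,.0497;p=np.radians(6.95);off=-.0012
go(x-off*np.cos(p),y-off*np.sin(p),.039,6.95)
im,d,K,T=grab('wrist');P=cloud(d,K,T);np.savez('w3',im=im,d=d,K=K,T=T);save('w3',im)
go(x-off*np.cos(p),y-off*np.sin(p),.039,6.95)
```

```text
clock 6.40 psi 6.83 width 0.0288 pos [0.514  0.0495 0.0824] F [-0.7 -0.2 -0.7] turn [ 0.0006  0.0008 -0.0021] shift cm [-0.02 -0.04  4.34]
clock 6.45 psi 6.84 width 0.0287 pos [0.5145 0.0496 0.083 ] F [ 0.1 -0.7 -0.7] turn [ 0.0007 -0.0004 -0.002 ] shift cm [-0.07 -0.04  4.4 ]
```

View pics/w3.png

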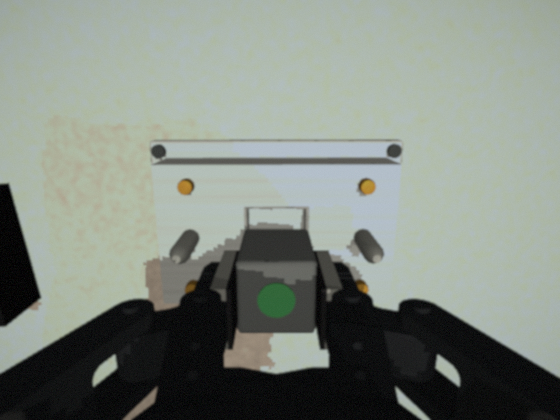

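The wrist view shows the held cell centred on the pocket, with the pocket's far edge at (247–308, 207) and the cell's centre column at 277. I'll insert it slowly.

>>> servo_tool --rows "0 0 0 -0.04 -0.04 1 2.5;0 0 0 0 0 1 2.5;0 0 0 0 0 0.5 2.5;0 0 0 0 0 0.4 2.5;0 0 0 0 0 0.3 2.5;0 0 0 0 0 0.3 2.5;0 0 0 0 0 0 2.5"

```text
clock: 7.15
eef_pos: [0.5134, 0.0501, 0.0473]
ee_rot: [3.135, 0.188, -0.001]
ft_force: [-0.3, -0.0, -0.9]
grip_width: 0.029
grip_force: 59.5
```

>>> servo_tool --rows "0 0 0 0 0 0.3 2.5;0 0 0 0 0 0.3 2.5;0 0 0 0 0 0.2 2.5;0 0 0 0 0 0 2.5;0 0 0 0 0 0 2.5"

```text
clock: 7.65
eef_pos: [0.5136, 0.0501, 0.0396]
ee_rot: [3.135, 0.188, -0.0]
ft_force: [-0.4, 0.7, -0.3]
grip_width: 0.0286
grip_force: 59.5
```

>>> servo_tool --rows "0 0 0 0 0 0.1 2.5;0 0 0 0 0 0.1 2.5;0 0 0 0 0 0 2.5"

```text
clock: 7.95
eef_pos: [0.5139, 0.0502, 0.0389]
ee_rot: [3.135, 0.188, 0.001]
ft_force: [-3.1, -0.4, 9.1]
grip_width: 0.0291
grip_force: 60.7
```

Contact came at the expected height of 38.9 mm. I'll release, back off and check.

>>> servo_tool --rows "0 0 0 0 0 0 3.2;0 0 0 0 0 0 4;0 0 0 0 0 0 4;0 0 0 0 0 -0.5 4;0 0 0 0 0 -2 4;0 0 0 0 0 -3 4;0 0 0 0 0 -3 4;0 0 0 0 0 -2.5 6;0 0 0 0 0 0 6"

```text
clock: 8.85
eef_pos: [0.5166, 0.0505, 0.1515]
ee_rot: [3.136, 0.188, 0.012]
ft_force: [0.6, 0.6, 0.6]
grip_width: 0.0598
grip_force: 0.0
```

Run:
```python
from h import *
im,d,K,T=grab('wrist');P=cloud(d,K,T);np.savez('w4',im=im,d=d,K=K,T=T);save('w4',im)
top_rect(P,.05,.075,(.5126,.0497),.026)
top_rect(P,.034,.039,(.5126,.0497),.036)
go(.4634,.2730,.16,101.8);go(.4634,.2730,.16,-78.2)
print(state()['joint_pos'])
```

```text
1994 z 0.0605 mean [0.5136 0.0504 0.0602] rect [512.4  50.4] [30.  29.6] 7.24
5078 z 0.0365 mean [0.5155 0.05   0.0365] rect [512.7  49.6] [71.7 71.6] 38.9
clock 8.90 psi 6.86 width 0.0594 pos [0.5153 0.0504 0.1496] F [ 0. -0. -0.] turn [ 0.0041 -0.0028 -1.657 ] shift cm [22.85 -0.53 -1.04]
clock 8.90 psi 6.86 width 0.0594 pos [0.5153 0.0504 0.1496] F [ 0. -0. -0.] turn [-0.0027 -0.004   1.4846] shift cm [-22.85   0.53  -1.04]
[ 9.77729652e-02  2.93906791e-01 -3.12607016e-01  9.59918688e-01
 -5.54751354e-04  3.11957532e+00]
```

The cell is fully seated: its top is 24.0 mm above the face and centred. Next is the upper half. The last joint's range means the tool has to yaw to about +102°.

>>> servo_tool --rows "0 0 -0.138 0 0 -0.2 6;0 0 -0.138 0 0 -0.2 6;0 0 -0.138 0 0 -0.2 6;0 0 -0.138 0 0 -0.2 6;0 0 -0.138 0 0 -0.2 6;0 0 -0.138 0 0 0 6;0 0 -0.138 0 0 0 6;0 0 -0.138 0 0 0 6;0 0 -0.138 0 0 0 6;0 0 -0.138 0 0 0 6;0 0 -0.138 0 0 0 6;0 0 -0.138 0 0 0 6"

```text
clock: 10.1
eef_pos: [0.5126, 0.0501, 0.1562]
ee_rot: [-1.974, -2.441, 0.004]
ft_force: [-1.0, 0.5, 0.1]
grip_width: 0.0604
grip_force: 0.0
```

>>> servo_tool --rows "0 0 0 1.5 0 0 6;0 0 0 2.5 0 0 6;0 0 0 3 0 0 6;0 0 0 3 -0.1 0 6;0 0 0 3 -0.1 0 6;0 0 0 3 -0.1 0 6;0 0 0 3 -0.1 0 6;0 0 0 2.5 -0.1 0 6;0 0 0 1.2 0 0 6;0 0 0 0 0 0 6;0 0 0 0 0 0 6"

```text
clock: 11.2
eef_pos: [0.4622, 0.271, 0.1571]
ee_rot: [1.983, 2.436, -0.003]
ft_force: [0.1, 0.2, 0.1]
grip_width: 0.0605
grip_force: 0.0
```

Run:
```python
from h import *
go(.4634,.2730,.16,101.8)
im,d,K,T=grab('wrist');P=cloud(d,K,T);np.savez('w5',im=im,d=d,K=K,T=T);save('w5',im)
top_rect(P,.06,.075,(.4634,.273),.04)
top_rect(P,.03,.038,(.4634,.273),.08)
```

```text
clock 11.20 psi 101.71 width 0.0605 pos [0.4622 0.271  0.1571] F [0.1 0.2 0.1] turn [-0.0011  0.0015 -0.0017] shift cm [ 0.17  0.16 -0.29]
2412 z 0.0665 mean [0.4624 0.275  0.0665] rect [462.6 273.9] [22.  49.5] 11.94
15319 z 0.0346 mean [0.4615 0.2788 0.0346] rect [462.8 273. ] [ 80.4 130.2] 11.79
```

View pics/w5.png

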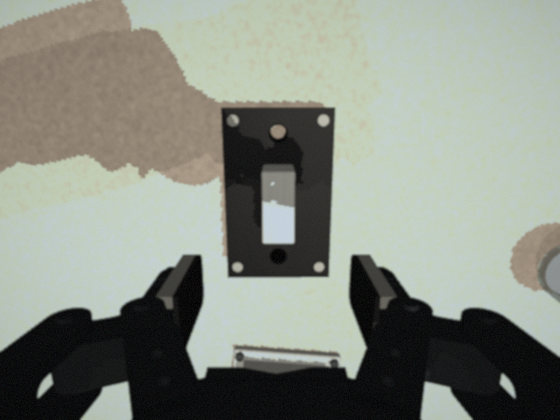

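The wrist view shows the plate at (278,192) with the rib at (278,205) between the fingers. The sizes match. I'll descend onto the rib.

```bash
python3 -c "
from h import *
go(.4627,.2734,.040,101.85)"
```

```text
clock 11.25 psi 101.67 width 0.0601 pos [0.4624 0.2706 0.1572] F [-0.4 -0.1 -0.3] turn [-0.001   0.0014 -0.0032] shift cm [ 0.27  0.09 11.72]
```

>>> servo_tool --rows "0 0 -0.003 0.25 0.07 1 6;0 0 0 0 0 2 6;0 0 0 0 0 2.5 6;0 0 0 0 0 2.5 6;0 0 0 0 0 2 6;0 0 0 0 0 1 5;0 0 0 0 0 0.6 5;0 0 0 0 0 0 4;0 0 0 0 0 0 4"

```text
clock: 12.15
eef_pos: [0.4634, 0.2741, 0.0422]
ee_rot: [1.979, 2.439, 0.001]
ft_force: [0.3, -0.3, 0.5]
grip_width: 0.0401
grip_force: 0.0
```

```bash
python3 -c "
from h import *
go(.4627,.2734,.040,101.85)"
```

```text
clock 12.15 psi 101.90 width 0.0401 pos [0.4634 0.2741 0.0422] F [ 0.3 -0.3  0.5] turn [0.0011 0.0002 0.0008] shift cm [-0.06 -0.09  0.22]
```

>>> servo_tool --rows "0 0 0 0 0 0.1 1.5;0 0 0 0 0 0 1.5;0 0 0 0 0 0 1.5;0 0 0 0 0 0 1.5;0 0 0 0 0 0 1.5;0 0 0 0 0 0 1.5"

```text
clock: 12.75
eef_pos: [0.4636, 0.2745, 0.0415]
ee_rot: [1.978, 2.439, 0.003]
ft_force: [-0.4, -0.6, 5.3]
grip_width: 0.0208
grip_force: 61.6
```

>>> servo_tool --rows "0 0 0 0 0 -0.5 1.5;0 0 0 0 0 -1.5 1.5;0 0 0 0 0 -2 1.5;0 0 0 0 0 -2 1.5;0 0 0 0 0 -2 1.5;0 0 0 0 0 -2 1.5;0 0 0 0 0 -1 1.5;0 0 0 0 0 0 1.5"

```text
clock: 13.55
eef_pos: [0.4632, 0.2743, 0.1514]
ee_rot: [1.978, 2.439, 0.002]
ft_force: [-0.2, 0.0, -3.4]
grip_width: 0.0207
grip_force: 60.6
```

Run:
```python
from h import *
go(.5126,.0497,.15,96.95)
im,d,K,T=grab('wrist');P=cloud(d,K,T);np.savez('w6',im=im,d=d,K=K,T=T);save('w6',im)
```

```text
clock 13.55 psi 101.92 width 0.0207 pos [0.4632 0.2743 0.1514] F [-0.2  0.  -3.4] turn [ 0.0015 -0.0001  0.0867] shift cm [-22.89   2.18   0.14]
```

View pics/w6.png

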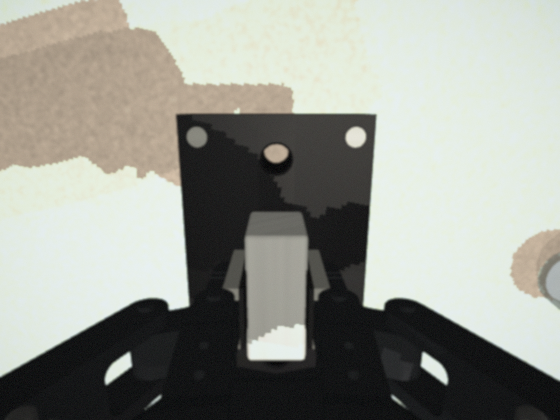

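The wrist view shows the plate held by the rib, with the far hole at (277,153) and the plate's far edge spanning (177–376, 114). The wrist force matches the plate's weight. Next I'll measure the offset in the hand.

Run:
```python
from h import *
z=np.load('w6.npz');im,d,K,T=[z[k] for k in('im','d','K','T')];P=cloud(d,K,T)
s=state();M=R.from_rotvec(s['ee_rot']).as_matrix();Q=(P-s['eef_pos'])@M
m=(d>0)&(abs(Q[...,0])<.1)&(abs(Q[...,1])<.06)&(abs(Q[...,2]-.0075)<.004)
q=Q[m];print(m.sum(),'z',np.median(q[:,2]))
A=np.c_[q[:,:2],np.ones(len(q))];print('plane tilt',np.linalg.lstsq(A,q[:,2],rcond=None)[0])
for a in(.03,.04,.05,.06):
    w=q[abs(q[:,0]-a)<.003,1];print(a,w.min(),w.max(),(w.min()+w.max())/2)
for b in(-.03,-.02,.02,.03):
    w=q[abs(q[:,1]-b)<.003,0];print('far edge x at y',b,np.percentile(w,99.5))
# hole: non-plate pixels around (277,153), rim rays on plate top plane
ml=m[130:180,250:305];hole=(~ml).astype(np.uint8)
c=max(cv2.findContours(hole,cv2.RETR_CCOMP,cv2.CHAIN_APPROX_NONE)[0],key=cv2.contourArea)
uv=c[:,0,:]+[250,130];zt=(s['eef_pos']+M@np.array([.04,0,np.median(q[:,2])]))[2]
h=(ray(uv,K,T,zt)-s['eef_pos'])@M;print('hole',len(uv),(h.min(0)+h.max(0))/2,np.ptp(h,axis=0))
r=(d>0)&(abs(Q[...,0])<.035)&(abs(Q[...,1])<.02)&(abs(Q[...,2]+.0245)<.004);q=Q[r];print('rib',len(q),np.percentile(q,[1,99],axis=0).round(4))
```

```text
26823 z 0.005860569741686419
plane tilt [-0.00144692 -0.00015014  0.00591273]
0.03 -0.03964078216672003 0.040616616639120695 0.00048791723620033103
0.04 -0.03943449956187054 0.040782088121049526 0.0006737942795894923
0.05 -0.03957955148371327 0.04075937925365995 0.0005899138849733421
0.06 -0.0395459105084098 0.040583865503680254 0.0005189774976352285
far edge x at y -0.03 0.06408220916688687
far edge x at y -0.02 0.06407885233935595
far edge x at y 0.02 0.06405370140993036
far edge x at y 0.03 0.06404287009418928
hole 76 [0.04674293 0.00055511 0.00585648] [1.10571582e-02 1.10883870e-02 6.89128285e-06]
rib 8137 [[-0.0246 -0.016  -0.0277]
 [ 0.0245  0.0157 -0.0214]]
```

>>> servo_tool --rows "0.001 0 0.043 -1 0 0 1.5;0 0 0.043 -2 0.2 0 1.5;0 0 0 -2.5 0.2 0 1.5;0 0 0 -2.5 0.2 0 1.5;0 0 0 -2.5 0.2 0 1.5;0 0 0 -2.5 0.2 0 1.5;0 0 0 -2.5 0.2 0 1.5;0 0 0 -2.5 0.2 0 1.5;0 0 0 -2.5 0.2 0 1.5;0 0 0 -1.5 0.2 0 1.5;0 0 0 -0.8 0.2 0 1.5;0 0 0 0 0 0 1.5"

```text
clock: 14.8
eef_pos: [0.5121, 0.0498, 0.1501]
ee_rot: [-2.084, -2.35, 0.003]
ft_force: [-1.1, 0.6, -4.4]
grip_width: 0.0206
grip_force: 60.5
```

Run:
```python
from h import *
go(.5120,.0502,.12,96.95)
go(.5120,.0502,.12,96.95)
```

```text
clock 14.80 psi 96.88 width 0.0206 pos [0.5121 0.0498 0.1501] F [-1.1  0.6 -4.4] turn [-0.0019  0.0004 -0.0013] shift cm [ 0.04 -0.    3.01]
clock 14.80 psi 96.88 width 0.0206 pos [0.5121 0.0498 0.1501] F [-1.1  0.6 -4.4] turn [-0.0019  0.0004 -0.0013] shift cm [ 0.04 -0.    3.01]
```

>>> servo_tool --rows "-0.002 0 -0.001 0.04 0 0.8 1.5;0 0 0 0 0 1.2 1.5;0 0 0 0 0 1 1.5;0 0 0 0 0 0.5 1.5;0 0 0 0 0 0 1.5;0 0 0 0 0 0 1.5"

```text
clock: 15.4
eef_pos: [0.5119, 0.0511, 0.1155]
ee_rot: [2.08, 2.354, -0.0]
ft_force: [-0.2, -0.4, -3.4]
grip_width: 0.0213
grip_force: 60.4
```

Run:
```python
from h import *
go(.5120,.0502,.077,96.95)
im,d,K,T=grab('wrist');np.savez('w7',im=im,d=d,K=K,T=T)
a=cv2.resize(im[110:190,230:330],(800,640),interpolation=cv2.INTER_CUBIC)[:600]
a=cv2.convertScaleAbs(a,alpha=1.5,beta=20);save('w7',a)
```

```text
clock 15.40 psi 97.07 width 0.0213 pos [0.5119 0.0511 0.1155] F [-0.2 -0.4 -3.4] turn [0.0005 0.0006 0.0021] shift cm [-0.09 -0.    3.85]
```

View pics/w7.png

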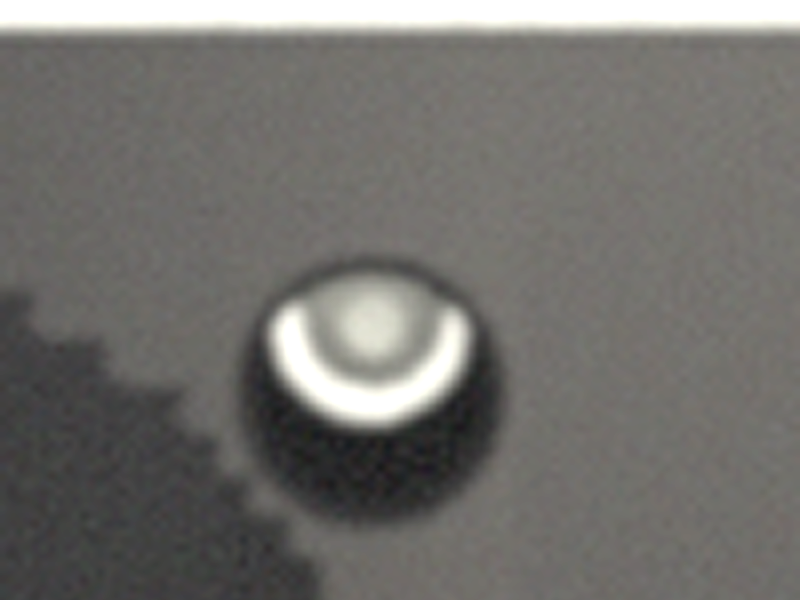

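The crop shows the dowel tip through the far hole at about uv (276.2,150.6). It is nearly concentric with the hole's lower rim, centred at about (276.2,150.4). I'll convert both with their heights.

Run:
```python
from h import *
z=np.load('w7.npz');K,T=z['K'],z['T']
s=state();M=R.from_rotvec(s['ee_rot']).as_matrix()
t=ray([276.2,150.6],K,T,.066)[0];r=ray([276.2,150.4],K,T,.0745)[0];u=ray([276.2,158.8],K,T,.1085)[0]
print('tip',t,'rim',r,'top rim',u,'hole->dowel in tool mm',(M.T@(t-r)*1000).round(2))
p=np.radians(96.95);print('expected dowel',.5126+.047*np.cos(p),.0497+.047*np.sin(p))
go(.5120,.0502,.077,96.95)
```

```text
tip [0.50663972 0.0954792  0.066     ] rim [0.50650249 0.09650446 0.0745    ] top rim [0.50642423 0.09679389 0.1085    ] hole->dowel in tool mm [-1.03 -0.    8.5 ]
expected dowel 0.5069128525518597 0.09635464986368575
clock 15.45 psi 97.06 width 0.0211 pos [0.5123 0.051  0.1158] F [-0.4  0.3 -3.3] turn [0.0013 0.0006 0.0019] shift cm [-0.08 -0.04  3.88]
```

>>> servo_tool --rows "0 0 0.002 -0.1 -0.01 0.2 1.5;0 0 0 0 0 0.4 1.5;0 0 0 0 0 0.4 1.5;0 0 0 0 0 0.4 1.5;0 0 0 0 0 0.4 1.5;0 0 0 0 0 0 1.5"

```text
clock: 16.05
eef_pos: [0.5114, 0.0498, 0.0969]
ee_rot: [2.083, 2.352, -0.001]
ft_force: [-1.0, 0.4, -3.5]
grip_width: 0.0211
grip_force: 60.4
```

```bash
python3 -c "
from h import *
go(.5120,.0500,.077,96.95)"
```

```text
clock 16.05 psi 96.93 width 0.0211 pos [0.5114 0.0498 0.0969] F [-1.   0.4 -3.5] turn [-0.0006  0.0006 -0.0003] shift cm [0.02 0.06 1.99]
```

No contact; the dowels have entered cleanly. Continuing down.

>>> servo_tool --rows "0 0 0 0 0.03 0.4 1.5;0 0 0 0 0 0.4 1.5;0 0 0 0 0 0.3 1.5;0 0 0 0 0 0.2 1.5;0 0 0 0 0 0 1.5;0 0 0 0 0 0 1.5"

```text
clock: 16.65
eef_pos: [0.5124, 0.0499, 0.0846]
ee_rot: [2.082, 2.351, 0.0]
ft_force: [0.4, 1.2, -3.9]
grip_width: 0.0209
grip_force: 60.4
```

>>> servo_tool --rows "0 0 0 0 0 0.2 1.5;0 0 0 0 0 0.2 1.5;0 0 0 0 0 0.2 1.5;0 0 0 0 0 0 1.5;0 0 0 0 0 0 1.5"

```text
clock: 17.15
eef_pos: [0.5128, 0.0499, 0.0795]
ee_rot: [2.082, 2.35, 0.002]
ft_force: [-2.2, -0.6, 5.4]
grip_width: 0.0209
grip_force: 61.7
```

>>> servo_tool --rows "0 0 0 0 0 0.1 1.5;0 0 0 0 0 0 1.5;0 0 0 0 0 0 1.5"

```text
clock: 17.45
eef_pos: [0.5128, 0.0499, 0.0786]
ee_rot: [2.082, 2.35, 0.002]
ft_force: [-2.2, -0.0, 6.0]
grip_width: 0.0209
grip_force: 61.7
```

>>> servo_tool --rows "0 0 0 0 0 0.1 1.5;0 0 0 0 0 0.1 1.5;0 0 0 0 0 0 1.5;0 0 0 0 0 0 1.5"

```text
clock: 17.85
eef_pos: [0.5128, 0.0499, 0.0775]
ee_rot: [2.082, 2.35, 0.002]
ft_force: [-4.4, -1.2, 14.1]
grip_width: 0.0211
grip_force: 62.8
```

>>> servo_tool --rows "0 0 0 0 0 0.1 1.5;0 0 0 0 0 0 1.5;0 0 0 0 0 0 1.5"

```text
clock: 18.15
eef_pos: [0.5129, 0.0499, 0.0775]
ee_rot: [2.081, 2.35, 0.003]
ft_force: [-6.3, -0.8, 20.9]
grip_width: 0.021
grip_force: 63.8
```

>>> servo_tool --rows "0 0 0 0 0 0.05 1.5;0 0 0 0 0 0 1.5;0 0 0 0 0 0 1.5;0 0 0 0 0 0 1.5"

```text
clock: 18.55
eef_pos: [0.5129, 0.0499, 0.0775]
ee_rot: [2.081, 2.349, 0.003]
ft_force: [-8.3, 0.2, 25.2]
grip_width: 0.0209
grip_force: 64.3
```

Run:
```python
from h import *
im,d,K,T=grab('wrist');P=cloud(d,K,T)
for lo,hi,rad in((.066,.075,.078),(.004,.013,.095)):
    m=(P[...,2]>lo)&(P[...,2]<hi)&(np.hypot(P[...,0]-.5126,P[...,1]-.0497)<rad)
    q=P[m];c=np.linalg.lstsq(np.c_[q[:,0]-.5126,q[:,1]-.0497,np.ones(len(q))],q[:,2],rcond=None)[0];print(len(q),np.median(q[:,2]),c)
im,d,K,T=grab('top');P=cloud(d,K,T);top_rect(P,.063,.08,(.5126,.0497),.078)
go(.5126,.0497,.077,96.95)
```

```text
26980 0.07058431233886406 [-0.00021179  0.00078143  0.07055067]
3362 0.008564071506669976 [ 0.01402235 -0.11638211  0.01686789]
0 z nan mean [nan nan nan] rect [0. 0.] [0. 0.] 0.0
clock 18.65 psi 96.93 width 0.0208 pos [0.5129 0.0499 0.0775] F [-8.2 -1.8 24.8] turn [ 0.0036  0.0008 -0.0004] shift cm [-0.01 -0.03  0.05]
  return _methods._mean(a, axis=axis, dtype=dtype,
  ret = ret.dtype.type(ret / rcount)
h.py:29: RuntimeWarning: Mean of empty slice.
  print(len(q),'z',np.median(q[:,2]).round(4),'mean',q.mean(0).round(4),'rect',np.round(r[0],1),np.round(r[1],1),round(r[2],2))
  ret = um.true_divide(
```

The plate's top is at 70.5 mm with the usual +0.5 mm depth bias, so it is truly at 70 mm. It is level, and I'm pressing with 25 N against a hard stop. Handing in.

```bash
python3 -c "
from h import *
print(sign_off())"
```

```text
the job is handed in; nothing more can be done
None
```

The flow cell is fully seated in the pocket, and the upper half is on the dowels and pressed fully shut, still gripped under about 25 N; I handed it in at about 18.7 s without touching the bottle, beaker, tip box or red look-alike.

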